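# Hold the cover over the open instrument housing for screwing down

## Task

Lift the metal cover plate gently by its handle (it is only glued on, so keep the grip force below 30 N) and hold it level over the open housing, about 15 mm above the rim, turned the right way round so that each of the four threaded holes can be seen fully through its hole in the cover. Nothing may touch the open housing, and the things lying around stay where they are. Finish still holding the cover there, motionless, ready for a colleague to start the screws; do not set it down or let go.

Things in the scene. Friction and masses are not known exactly. Their poses are not given: they have to be found in the camera images.
- cover: Metal cover plate 100 (x) x 130 (y) x 4 mm, 0.2 to 0.33 kg, flat on the worktop; origin at centre of underside, z up. Pull handle over its centre: bar 14 mm wide in x, 66 long in y, 26 to 40 mm above the underside, on 12 mm wide legs at y = +-28, open below between them. Four 14 mm through holes: two 76 mm apart at the +y end, two 44 mm apart at the -y end, so it fits one way round only.
- housing: Open grey instrument housing, 100 (x) x 130 (y) x 45 mm high, fixed to the worktop, a circuit board inside; origin at centre of underside, z up. Four 18 mm square metal posts, level with the rim, have 6 mm threaded holes: two 76 mm apart at the +y end, two 44 mm apart at the -y end.
- timer: Bystander: white digital timer, 70 x 64 x 17 mm, lying on the worktop; origin under its centre.
- screwdriver: Bystander: screwdriver with a black handle, 170 mm long, lying on the worktop.
- hole_1 (a point): Centre of the cover's hole 1 (wide-spaced end), in the underside, at (38, 52, 0) mm in the cover's frame.
- thread_1 (a point): Centre of the threaded hole 1 of the housing (wide-spaced end), in the top of its post, at (38, 52, 45) mm in the housing's frame; hole_1 belongs over it.
- hole_2 (a point): Centre of the cover's hole 2 (wide-spaced end), in the underside, at (-38, 52, 0) mm in the cover's frame.
- thread_2 (a point): Centre of the threaded hole 2 of the housing (wide-spaced end), in the top of its post, at (-38, 52, 45) mm in the housing's frame; hole_2 belongs over it.
- hole_3 (a point): Centre of the cover's hole 3 (narrow-spaced end), in the underside, at (22, -52, 0) mm in the cover's frame.
- thread_3 (a point): Centre of the threaded hole 3 of the housing (narrow-spaced end), in the top of its post, at (22, -52, 45) mm in the housing's frame; hole_3 belongs over it.
- hole_4 (a point): Centre of the cover's hole 4 (narrow-spaced end), in the underside, at (-22, -52, 0) mm in the cover's frame.
- thread_4 (a point): Centre of the threaded hole 4 of the housing (narrow-spaced end), in the top of its post, at (-22, -52, 45) mm in the housing's frame; hole_4 belongs over it.

How it is judged:
On the way:
1. the cover is lifted clear of the worktop in the gripper, underside at least 30 mm up (height (world z) of cover above 0.03 m and contact force between the fingers and cover above 1 N), for 0.2 s.
At the end, for the whole second after the job is handed in: The gripper holds the cover (finger contact over 1 N), motionless and level within 0.1 rad; each hole of the cover is within 4 mm horizontally of its own threaded hole and 5 to 25 mm above it; the cover does not touch the housing; timer and screwdriver are within 20 mm of where they lay (horizontal distance between hole_1 and thread_1 below 0.004 m and z of hole_1 in the frame of thread_1 between 0.005 and 0.025 m and horizontal distance between hole_2 and thread_2 below 0.004 m and z of hole_2 in the frame of thread_2 between 0.005 and 0.025 m and horizontal distance between hole_3 and thread_3 below 0.004 m and z of hole_3 in the frame of thread_3 between 0.005 and 0.025 m and horizontal distance between hole_4 and thread_4 below 0.004 m and z of hole_4 in the frame of thread_4 between 0.005 and 0.025 m and angle between cover's own z axis and vertical below 0.1 rad and contact force between the fingers and cover above 1 N and contact force between cover and housing below 0.1 N and linear speed of cover below 0.01 m/s and angular speed of cover below 0.1 rad/s and distance of each of timer, screwdriver from where it was at the start of the episode below 0.02 m); the arm keeps its last pose, push and grip.
It fails at once if the handle is squeezed too hard: a grip of more than 30 N, which is 60 N over both fingers together (contact force between the fingers and cover above 60 N).
It fails at once if the cover or the robot touches the open housing (contact force between any of cover, the fingers, the arm and housing above 0.5 N).
It fails at once if the timer is moved more than 20 mm (distance of timer from where it was at the start of the episode above 0.02 m).
It fails at once if the screwdriver is moved more than 20 mm (distance of screwdriver from where it was at the start of the episode above 0.02 m).
It also fails if it takes over 42 s, if anything falls off the work surface, if the arm or the gripper's body presses on something with over 40 N, if the wrist force passes 120 N, or if a joint passes its speed limit or range.

## Robot

A 6-joint arm with a two-finger parallel gripper is mounted at the origin on a cart in front of the work surface, level with it; the furniture and walls round the work are solid. World frame = base frame: x ahead of the robot, y to its left, z up, the work surface at z = 0. Lengths are in m, angles in rad, forces in N, time in s.
With the tool pointing down it reaches from about 0.35 to 0.975 m from the base axis. Payload 4.9 kg.
Tool frame: the origin (TCP) lies on the centre line of the jaws, within the pads' length; the fingertips stand manip.tcp_to_tips ahead of it and the grasp point (between the pads) lies 11 mm behind it (manip.tcp_to_tips is the distance from the TCP to the fingertips, in m); x points along the fingers, y is the direction in which the jaws open and shut, and the axes are right-handed (so a half turn about x gives the same grasp; the last joint's range is limited). The gripper opens to 85 mm and grips with 20 to 120 N. Pads are 22 mm wide; open, the fingers measure 114 mm over their backs; the gripper's body (76 mm by 85 mm) begins 54 mm behind the grasp point. The pads swing forward as they close: fully open they stand 13 mm farther back than shut.
Start: joints at [-1.221, 0.053, 1.613, -0, 1.476, -0.119], TCP at [0.282, -0.558, 0.239] pointing down, gripper open.
Joint ranges: [-3.01, 3.01], [-1.01, 2.22], [0.06, 2.58], [-1.02, 4.17], [0.09, 2.62], [-3.14, 3.14]. Speed limits (rad/s): [2.57, 2.57, 3.14, 3.14, 3.14, 3.14].

## Interface

Orientations are given as a unit quaternion [w, x, y, z].
In Python, from plant import status, imaging, workorder, manip gives the robot as it stands.
- The arm moves only by the tool carry_out, never from a script. Its argument "moves" is one flat list of numbers, 5 for each row, row after row: the opening, from 0 (shut) to 1 (fully open), then the shift along the tool's x, y, z in cm, then the turn about the tool's x in rad. In form: [claw, tx, ty, tz, twist, claw, tx, ty, tz, twist, ...]. A call has 1 to 12 rows; each row is the pose to reach, as a shift and turn from the pose commanded when the call began, along the tool's axes at that moment; what a row does not reach only later rows make up. A row lasts 1/12 s, in which the tool goes at most 41.7 mm and 7.16 degrees, less where a joint would pass 70% of its speed; a pose out of reach is approached as far as the arm can. A call with a gripper value outside its range is refused whole. The fingers move at their own pace and stop on an object; the grip force is fixed at half the most. Time passes only in rows, so rows that repeat a pose let the fingers close. It gives the time, the measured TCP pose, the force and the opening at its end, in the units of the state.
- status.state(): the state, without advancing time (a new reading comes with each control period).
- imaging.grab_frame(name): name is "side" or "top"; returns the picture (420x560x3 uint8, red, green, blue); there is no depth.
- imaging.camera_info(name): a dict with "K" (3x3 intrinsics, pixels), "R" (3x3) and "t" (3): a world point X has camera coordinates R X + t. Camera axes: x right, y down, z forward; pixel columns grow to the right and rows downward; lengths in m; the calibration is good to about 2 mm. A picture is of the moment at which its call begins. camera_info takes no time and is no camera call.
- workorder.job_done(): hands the job in, once; it reports no verdict.
The state is a dict: "time": time; "joint_pos": joint angles; "joint_vel": joint speeds; "joint_efforts": joint torques, N m; "tool_pos": TCP position; "tool_rot": TCP orientation; "contact_force": force on the tool from outside, world axes, zero at the start; "ft_torque": the same for the moment, N m; "gripper_width": opening from 0.0 (shut) to 1.0 (fully open).
Only numpy, scipy, OpenCV 4.12 (cv2) and the standard library are available. Lean on these libraries where they do the work, as an engineer would, in place of code of your own. Each camera call takes 0.05 s, during which the arm holds its last target.

## Working session

There is one attempt and no reset: what is moved stays moved. The work goes in short steps, Python scripts to look and compute and a tool call to move; the robot and the scene stay as the last step left them, time stands still between calls to the robot, and variables do not carry over. Pictures are saved under pics/ and viewed, and the job is handed in when it is done.

Besides the shell and the picture viewer there is one more tool, called after "Emit:" as name(argument=value, ...), one argument or row to a line, values as JSON. carry_out: Moves the arm, as the interface text tells. Its arguments: {"type":"object","properties":{"moves":{"type":"array","items":{"type":"number"}}},"required":["moves"]}

```bash
mkdir -p pics
python3 - <<'E'
from plant import status, imaging, workorder, manip
import cv2
s=status.state(); print(s); print(manip.tcp_to_tips, dir(manip))
for n in ("top","side"):
    im=imaging.grab_frame(n); cv2.imwrite(f"pics/{n}0.png",im[:,:,::-1])
    print(n,imaging.camera_info(n))
E
```

```text
{'time': 0.0, 'joint_pos': array([-1.22099311e+00,  5.33509134e-02,  1.61429368e+00,  1.80963386e-05,
        1.47598732e+00, -1.19011174e-01]), 'joint_vel': array([-0.00036025, -0.00062666,  0.00152455, -0.00094771, -0.0010237 ,
        0.00120882]), 'joint_efforts': array([ 3.06512802e-04, -3.93675399e+01, -3.70180643e+01, -2.05190081e-04,
        6.79917153e-03,  4.75839613e-06]), 'tool_pos': array([ 0.28218363, -0.55699601,  0.23806687]), 'tool_rot': array([-0.16351956, -0.68769206, -0.16495342,  0.68784544]), 'contact_force': array([ 0.22401008,  0.09122535, -0.49254802]), 'ft_torque': array([-0.05400926, -0.0253792 , -0.01222586]), 'gripper_width': 1.0021529836030378}
0.008 ['IKError', '__class__', '__delattr__', '__dict__', '__dir__', '__doc__', '__eq__', '__format__', '__ge__', '__getattribute__', '__getstate__', '__gt__', '__hash__', '__init__', '__init_subclass__', '__le__', '__lt__', '__module__', '__ne__', '__new__', '__reduce__', '__reduce_ex__', '__repr__', '__setattr__', '__sizeof__', '__str__', '__subclasshook__', '__weakref__', 'tcp_to_tips']
top {'K': array([[477.25028489,   0.        , 270.72470458],
       [  0.        , 477.25028489, 212.13274273],
       [  0.        ,   0.        ,   1.        ]]), 'R': array([[-0.01040956, -0.99993199,  0.00525865],
       [-0.98134077,  0.009206  , -0.19205607],
       [ 0.1919946 , -0.00715974, -0.98136986]]), 't': array([0.32368755, 0.54499807, 1.27716812])}
side {'K': array([[392.04925794,   0.        , 281.01322775],
       [  0.        , 392.04925794, 220.43270536],
       [  0.        ,   0.        ,   1.        ]]), 'R': array([[-0.99890356, -0.04119572,  0.02223932],
       [-0.04315164,  0.6259847 , -0.77864054],
       [ 0.01815518, -0.77874647, -0.62707601]]), 't': array([ 0.59113896, -0.12779395,  1.26163614])}
```

View pics/top0.png

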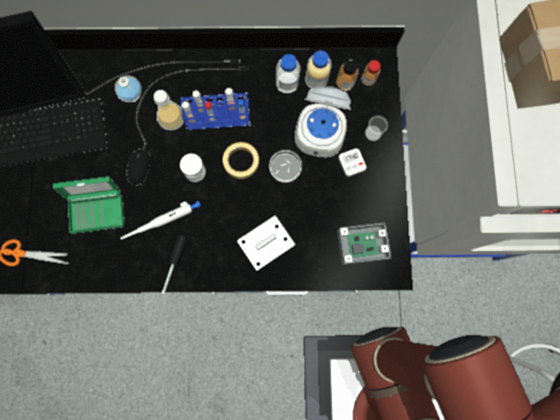

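View pics/side0.png

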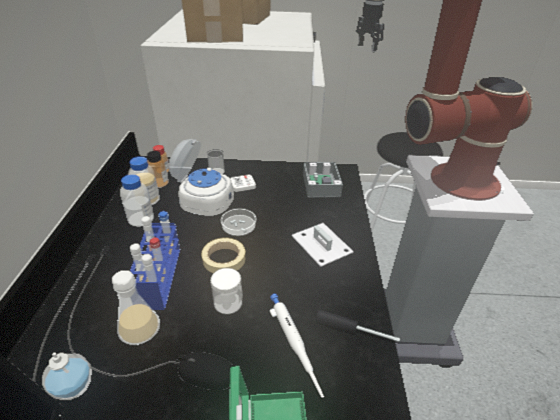

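Run:
```python
import cv2,numpy as np
t=cv2.imread("pics/top0.png"); s=cv2.imread("pics/side0.png")
a=cv2.resize(t[205:280,228:400],None,fx=4.6,fy=4.6,interpolation=cv2.INTER_CUBIC); cv2.imwrite("pics/z1.png",a)
b=cv2.resize(s[150:275,280:370],None,fx=4.6,fy=4.6,interpolation=cv2.INTER_CUBIC); cv2.imwrite("pics/z2.png",b)
```

```text
(no output)
```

View pics/z1.png

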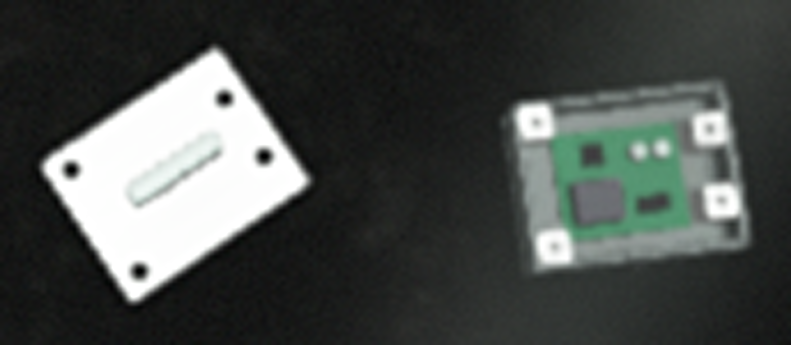

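View pics/z2.png

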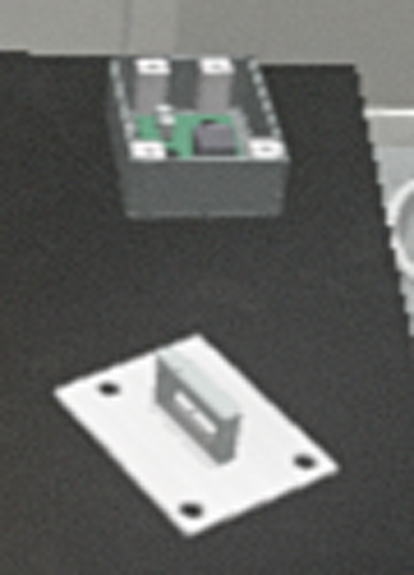

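```bash
cat > h.py <<'E'
import cv2,numpy as np
from plant import imaging
def ray(n,uv,z):
    c=imaging.camera_info(n);K,R,t=c['K'],c['R'],c['t']
    C=-R.T@t; d=R.T@np.linalg.solve(K,[uv[0],uv[1],1.]); return C+d*(z-C[2])/d[2]
def proj(n,X):
    c=imaging.camera_info(n); p=c['K']@(c['R']@np.asarray(X,float)+c['t']); return p[:2]/p[2]
L=np.array([[38,52],[-38,52],[22,-52],[-22,-52]])/1000.
def fit(P):  # rigid 2D: world = c + R(th) L
    c=P.mean(0); A=P-c; B=L-L.mean(0)
    th=np.arctan2((B[:,0]*A[:,1]-B[:,1]*A[:,0]).sum(),(A*B).sum())
    R=np.array([[np.cos(th),-np.sin(th)],[np.sin(th),np.cos(th)]])
    o=c-R@L.mean(0); return o,th,np.linalg.norm(P-(o+L@R.T),axis=1)*1000
def cen(g,uv,r,dark):
    u,v=np.round(uv).astype(int)
    for _ in range(2):
        w=g[v-r:v+r+1,u-r:u+r+1].astype(float)
        m=(w.max()-w) if dark else (w-w.min())
        m=np.clip(m-0.4*m.max(),0,None)
        yy,xx=np.mgrid[v-r:v+r+1,u-r:u+r+1]
        c=np.array([(m*xx).sum(),(m*yy).sum()])/m.sum(); u,v=np.round(c).astype(int)
    return c
E
python3 - <<'E'
from h import *
z0=lambda p,o:np.array(o)+np.array(p)/4.6-0.4
t=cv2.imread("pics/top0.png",0); s=cv2.imread("pics/side0.png",0)
cov=[z0(p,(228,205)) for p in [(71,169),(139,271),(224,98),(264,156)]]
# upper-left = hole1
cov=[cen(t,p,4,True) for p in cov]
hou=[cen(t,z0(p,(228,205)),5,False) for p in [(537,122),(555,247),(710,128),(721,201)]]
print(np.round(cov,1).tolist(),np.round(hou,1).tolist())
P=np.array([ray("top",p,0.003)[:2] for p in cov]);H=np.array([ray("top",p,0.045)[:2] for p in hou])
print("cover",fit(P));print("housing",fit(H))
# side: hull
hs=[cen(s,z0(p,(280,150)),3,False) for p in [(265,149),(149,149),(215,67),(153,67)]]
# side image: right = -x?; check assignment
o,th,_=fit(H)
for l in L: 
    R=np.array([[np.cos(th),-np.sin(th)],[np.sin(th),np.cos(th)]]); print("pred side",proj("side",[*(o+R@l),0.045]).round(1))
print(np.round(hs,1).tolist())
H2=[ray("side",p,0.045)[:2] for p in hs]
print(np.round(H2,4).tolist())
o,th,_=fit(P)
R=np.array([[np.cos(th),-np.sin(th)],[np.sin(th),np.cos(th)]])
for l in L: print("cov pred side",proj("side",[*(o+R@l),0.004]).round(1))
sc=[cen(s,z0(p,(280,150)),3,True) for p in [(192,510),(305,461),(109,388)]]; print(np.round(sc,1).tolist())
E
```

```text
[[240.9, 240.7], [260.1, 266.4], [276.4, 225.8], [285.6, 237.9]] [[344.0, 231.2], [348.1, 258.2], [381.9, 232.4], [384.4, 248.1]]
cover (array([0.46921777, 0.33286654]), np.float64(0.6179202446018219), array([8.48226162, 7.41573806, 1.27555344, 1.81811502]))
housing (array([0.46171206, 0.05919872]), np.float64(0.10727919259812023), array([0.26150081, 0.21427007, 0.25672605, 0.15383168]))
pred side [313.  182.3]
pred side [338.5 181.8]
pred side [313.8 164. ]
pred side [327.6 163.8]
[[337.1, 181.9], [311.8, 182.1], [326.4, 163.8], [312.7, 163.9]]
[[0.4225, 0.1076], [0.4973, 0.1141], [0.449, 0.0054], [0.4926, 0.0097]]
cov pred side [324.1 260.3]
cov pred side [347.8 249.1]
cov pred side [304.6 234.3]
cov pred side [317.9 228.7]
[[321.0, 260.7], [345.7, 249.9], [303.2, 234.1]]
```

Run:
```python
from h import *
t=cv2.imread("pics/top0.png",0); s=cv2.imread("pics/side0.png",0)
def holes(g,box):
    x0,y0,x1,y1=box; w=g[y0:y1,x0:x1]; f=6
    b=cv2.resize(w,None,fx=f,fy=f,interpolation=cv2.INTER_CUBIC)
    _,m=cv2.threshold(b,140,255,0)
    cs,h=cv2.findContours(m,cv2.RETR_CCOMP,cv2.CHAIN_APPROX_NONE)
    out=[]
    for c,hh in zip(cs,h[0]):
        M=cv2.moments(c)
        if M['m00']>100: print('hole' if hh[3]>=0 else 'outer',M['m00']/f/f,((M['m10']/M['m00']+.5)/f-.5+x0).__round__(2),((M['m01']/M['m00']+.5)/f-.5+y0).__round__(2))
        if hh[3]>=0 and M['m00']>150: out.append(((M['m10']/M['m00']+.5)/f-.5+x0,(M['m01']/M['m00']+.5)/f-.5+y0))
    return out
a=holes(t,(232,210,300,275)); print()
b=holes(s,(285,215,360,270))
def order(pts,guess): return np.array([min(pts,key=lambda p:np.hypot(p[0]-g[0],p[1]-g[1])) for g in guess])
A=order(a,[(243,241.5),(258,263.5),(276.4,225.8),(285.1,238.5)])
P=np.array([ray("top",p,0.004)[:2] for p in A]); o,th,r=fit(P);print("cover",o,th,r)
P0=np.array([ray("top",p,0.002)[:2] for p in A]); print(fit(P0))
R=np.array([[np.cos(th),-np.sin(th)],[np.sin(th),np.cos(th)]])
for l in L: print("cov pred side",proj("side",[*(o+R@l),0.004]).round(1))
```

```text
outer 1683.0 265.5 242.49
hole 10.26388888888889 257.85 263.52
hole 9.819444444444445 243.04 241.46
hole 9.916666666666666 284.95 238.54
hole 9.583333333333334 276.34 225.96

outer 46.638888888888886 321.83 239.82
outer 1405.5555555555557 321.89 243.8
hole 10.777777777777779 321.17 260.5
hole 9.069444444444445 345.76 249.95
hole 7.902777777777778 303.18 234.09
hole 150.15277777777777 322.08 239.9
cover [0.47005363 0.33349388] 0.5834589662147345 [0.05978762 0.19265793 0.10987311 0.10358214]
(array([0.4703155 , 0.33350231]), np.float64(0.5834589662147343), array([0.06069405, 0.09792103, 0.04517851, 0.02283664]))
cov pred side [322.9 260.4]
cov pred side [347.3 249.8]
cov pred side [304.6 234.1]
cov pred side [318.3 228.8]
```

```bash
cat >> h.py <<'E'
from scipy.spatial.transform import Rotation as Ro
from plant import status
def plan(target,yaw,pose=None):
    s=status.state(); q=s['tool_rot']; R=Ro.from_quat([q[1],q[2],q[3],q[0]]).as_matrix()
    d=R.T@(np.array(target)-s['tool_pos'])*100
    cur=np.arctan2(R[1,1],R[0,1]); tw=-(yaw-cur); tw=(tw+np.pi/2)%np.pi-np.pi/2
    print("t",s['time'].__round__(2),"pos",s['tool_pos'].round(4),"tilt",R[:,0].round(4),"yaw y",cur.round(4),"shift cm",d.round(2),"twist",tw.round(4),"(alt +-pi)","F",s['contact_force'].round(2),"w",round(s['gripper_width'],4),"j",s['joint_pos'].round(2))
E
python3 -c "
from h import *
plan([.471,.3335,.15],.5835)"
```

```text
t 0.1 pos [ 0.2822 -0.557   0.2382] tilt [-6.0e-04  1.7e-03 -1.0e+00] yaw y -1.102 shift cm [  8.96 -70.9  -57.08] twist 1.4561 (alt +-pi) F [-0.28  0.25 -0.34] w 1.0035 j [-1.22  0.05  1.61 -0.    1.48 -0.12]
```

Emit:
carry_out(
  moves=[0.5, 0, -3, -2.5, -0.07, 0.5, 0, -6, -5, -0.14, 0.5, 0, -9, -7.5, -0.22, 0.5, 0, -12, -10, -0.3, 0.5, 0, -15, -12.5, -0.37, 0.5, 0, -18, -15, -0.44, 0.5, 0, -21, -17.5, -0.52, 0.5, 0, -24, -20, -0.6, 0.5, 0, -27, -22.5, -0.67, 0.5, 0, -30, -25, -0.75, 0.5, 0, -33, -27, -0.82, 0.5, 0, -35, -28, -0.85],
)

```text
time: 1.1
tool_pos: [0.374, -0.1159, 0.2389]
tool_rot: [0.434, 0.558, 0.435, -0.557]
contact_force: [-0.1, 0.7, 0.0]
gripper_width: 0.5
```

```bash
python3 -c "
from h import *
plan([.471,.3335,.15],.5835)"
```

```text
t 1.1 pos [ 0.374  -0.1159  0.2389] tilt [ 0.      0.0011 -1.    ] yaw y -0.2468 shift cm [  8.93  -1.57 -45.94] twist -0.8303 (alt +-pi) F [-0.11  0.66  0.01] w 0.5003 j [-0.49 -0.56  2.12  0.    1.58 -0.25]
```

Emit:
carry_out(
  moves=[0.35, 0, -0.1, -4, -0.07, 0.35, 0, -0.2, -8, -0.14, 0.35, 0, -0.4, -12, -0.21, 0.35, 0, -0.6, -16, -0.29, 0.35, 0, -0.7, -20, -0.36, 0.35, 0, -0.9, -24, -0.43, 0.35, 0, -1, -28, -0.5, 0.35, 1, -1.2, -32, -0.58, 0.35, 3, -1.3, -36, -0.65, 0.35, 5, -1.5, -40, -0.73, 0.35, 7, -1.6, -43.5, -0.8, 0.35, 9, -1.6, -46, -0.83],
)

```text
time: 2.1
tool_pos: [0.4732, 0.3334, 0.1484]
tool_rot: [0.623, 0.336, 0.622, -0.335]
contact_force: [0.8, -0.1, 0.2]
gripper_width: 0.35
```

Emit:
carry_out(
  moves=[0.25, 0, 0, 0, 0, 0.25, 0, 0, 0, 0, 0.25, 0, 0, 0, 0],
)

```text
time: 2.35
tool_pos: [0.4731, 0.3303, 0.1492]
tool_rot: [0.622, 0.337, 0.622, -0.337]
contact_force: [0.1, 0.1, 0.8]
gripper_width: 0.247
```

Run:
```python
from h import *
plan([.471,.3335,.15],.5835)
for n in("top","side"):
    im=imaging.grab_frame(n)[:,:,::-1]; cv2.imwrite(f"pics/{n}1.png",im)
a=cv2.imread("pics/top1.png")[190:290,220:300];b=cv2.imread("pics/side1.png")[180:280,280:360]
cv2.imwrite("pics/z3.png",cv2.resize(np.hstack([a,b]),None,fx=4.8,fy=4.8,interpolation=cv2.INTER_CUBIC))
```

```text
t 2.35 pos [0.4731 0.3303 0.1492] tilt [-4.e-04 -7.e-04 -1.e+00] yaw y 0.5779 shift cm [-0.08 -0.   -0.38] twist -0.0056 (alt +-pi) F [0.11 0.07 0.8 ] w 0.2472 j [ 0.48  0.01  1.81 -0.    1.32 -0.1 ]
```

View pics/z3.png

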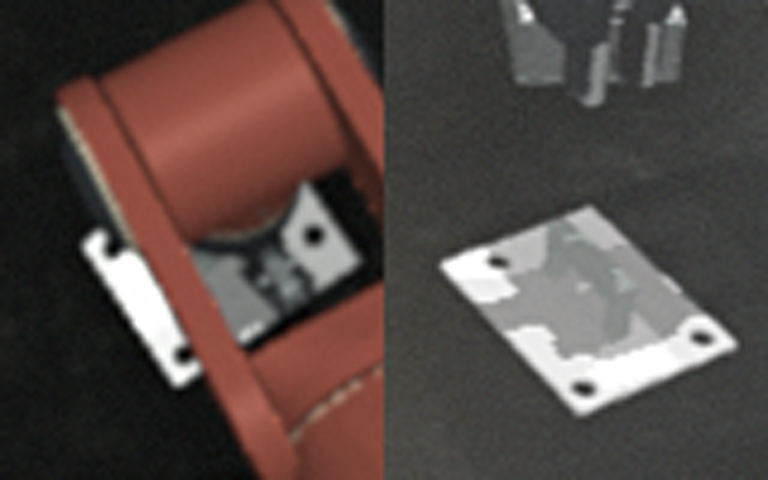

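Emit:
carry_out(
  moves=[0.4, 2, 0, -0.3, 0, 0.4, 4, 0, -0.3, -0.006, 0.4, 6, 0, -0.3, -0.006, 0.4, 7.5, 0, -0.3, -0.006, 0.4, 7.5, 0, -0.3, -0.006],
)

```text
time: 2.87
tool_pos: [0.4701, 0.3312, 0.0722]
tool_rot: [0.622, 0.334, 0.623, -0.337]
contact_force: [-0.2, -0.0, 0.1]
gripper_width: 0.4
```

Run:
```python
from h import *
plan([.471,.3335,.024],.5835)
for n in("top","side"):
    im=imaging.grab_frame(n)[:,:,::-1]; cv2.imwrite(f"pics/{n}2.png",im)
a=cv2.imread("pics/top2.png")[190:290,220:300];b=cv2.imread("pics/side2.png")[180:280,280:360]
cv2.imwrite("pics/z4.png",cv2.resize(np.hstack([a,b]),None,fx=4.8,fy=4.8,interpolation=cv2.INTER_CUBIC))
```

```text
t 2.87 pos [0.4701 0.3312 0.0722] tilt [-0.0035 -0.002  -1.    ] yaw y 0.5822 shift cm [ 4.82  0.22 -0.15] twist -0.0013 (alt +-pi) F [-0.22 -0.    0.14] w 0.4003 j [ 0.48  0.1   1.86 -0.    1.19 -0.1 ]
```

View pics/z4.png

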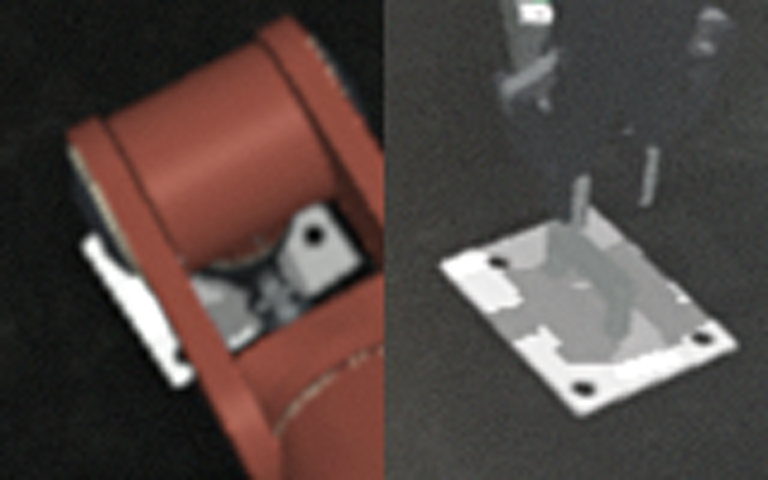

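Run:
```python
from h import *
print(proj("side",[.4701,.3312,.064]), proj("side",[.4701,.3312,.068]))
d=np.array([np.cos(.5822),np.sin(.5822),0])*.017
print(proj("side",np.array([.4701,.3312,.064])+d),proj("side",np.array([.4701,.3312,.064])-d))
for m in ((.6,.0095),):
    y=np.array([-np.sin(.5835),np.cos(.5835),0]); c=np.array([.4702,.3335,.04])
    print(proj("side",c+.033*y),proj("side",c-.033*y))
```

```text
[325.10687299 224.22915903] [325.25690865 222.97964582]
[319.50940054 226.38491907] [330.62406343 222.10431807]
[332.12772444 239.78308757] [316.66145939 224.91406548]
```

Run:
```python
import cv2,numpy as np
b=cv2.imread("pics/side2.png")[190:255,295:355]
b=np.clip(255*(b/255.)**.5,0,255).astype('uint8')
cv2.imwrite("pics/z5.png",cv2.resize(b,None,fx=9,fy=9,interpolation=cv2.INTER_CUBIC))
```

```text
(no output)
```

View pics/z5.png

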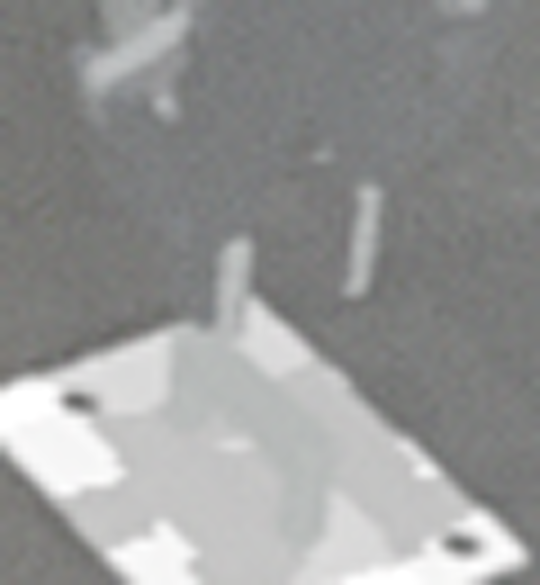

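Emit:
carry_out(
  moves=[0.4, 1, 0.1, -0.1, 0, 0.4, 2, 0.1, -0.1, 0, 0.4, 3, 0.1, -0.1, 0, 0.4, 4, 0.1, -0.1, 0, 0.4, 4.8, 0.1, -0.1, 0, 0.4, 4.8, 0.1, -0.1, 0, 0.4, 4.8, 0.1, -0.1, 0],
)

```text
time: 3.55
tool_pos: [0.4712, 0.3342, 0.0252]
tool_rot: [0.622, 0.334, 0.623, -0.335]
contact_force: [-0.6, 0.0, -0.3]
gripper_width: 0.403
```

Run:
```python
from h import *
plan([.471,.3335,.024],.5835)
im=imaging.grab_frame("side")[:,:,::-1]
b=im[200:265,295:355]
b=np.clip(255*(b/255.)**.5,0,255).astype('uint8')
cv2.imwrite("pics/z6.png",cv2.resize(b,None,fx=9,fy=9,interpolation=cv2.INTER_CUBIC))
plan([.471,.3335,.024],.5835)
```

```text
t 3.55 pos [0.4712 0.3342 0.0252] tilt [-0.0018 -0.001  -1.    ] yaw y 0.5841 shift cm [ 0.12 -0.06  0.05] twist 0.0006 (alt +-pi) F [-0.62  0.05 -0.27] w 0.4031 j [ 0.49  0.17  1.87 -0.    1.1  -0.1 ]
t 3.6 pos [0.4718 0.3346 0.026 ] tilt [-5.e-04 -2.e-04 -1.e+00] yaw y 0.5841 shift cm [ 0.2  -0.12  0.05] twist 0.0006 (alt +-pi) F [ 0.58 -0.23 -0.03] w 0.4004 j [ 0.49  0.17  1.87  0.    1.1  -0.1 ]
```

View pics/z6.png

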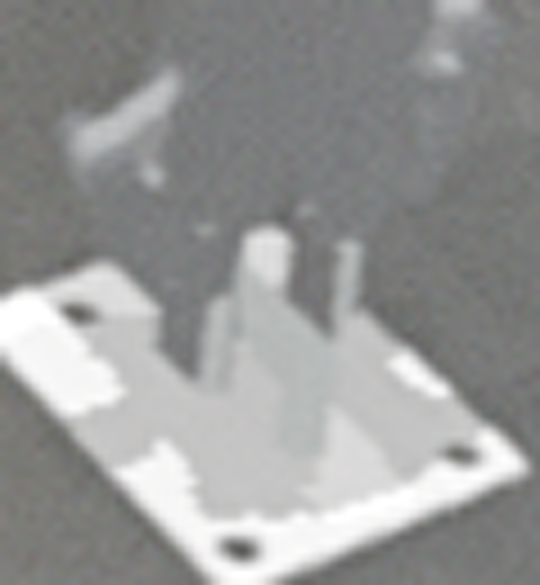

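Emit:
carry_out(
  moves=[0.3, 0.2, 0, 0, 0, 0.25, 0.2, 0, 0, 0, 0.22, 0.2, 0, 0, 0, 0.2, 0.2, 0, 0, 0, 0.19, 0.2, 0, 0, 0, 0.19, 0.2, 0, 0, 0],
)

```text
time: 4.1
tool_pos: [0.472, 0.3346, 0.0245]
tool_rot: [0.623, 0.335, 0.623, -0.335]
contact_force: [-0.5, 0.5, -0.6]
gripper_width: 0.189
```

Run:
```python
from h import *
plan([.471,.3335,.024],.5835)
```

```text
t 4.1 pos [0.472  0.3346 0.0245] tilt [ 3.e-04  2.e-04 -1.e+00] yaw y 0.584 shift cm [ 0.05 -0.14  0.04] twist 0.0005 (alt +-pi) F [-0.47  0.45 -0.65] w 0.1893 j [ 0.49  0.17  1.87 -0.    1.1  -0.1 ]
```

Emit:
carry_out(
  moves=[0.185, 0, 0, 0, 0, 0.18, 0, 0, 0, 0, 0.175, 0, 0, 0, 0, 0.175, 0, 0, 0, 0],
)

```text
time: 4.43
tool_pos: [0.4719, 0.3346, 0.0244]
tool_rot: [0.623, 0.335, 0.623, -0.335]
contact_force: [-0.5, 0.9, 0.4]
gripper_width: 0.175
```

Emit:
carry_out(
  moves=[0.172, 0, 0, 0, 0, 0.169, 0, 0, 0, 0, 0.169, 0, 0, 0, 0],
)

```text
time: 4.68
tool_pos: [0.4721, 0.3347, 0.0244]
tool_rot: [0.623, 0.335, 0.623, -0.335]
contact_force: [1.4, 0.3, -0.5]
gripper_width: 0.169
```

Emit:
carry_out(
  moves=[0.167, 0, 0, 0, 0, 0.165, 0, 0, 0, 0, 0.165, 0, 0, 0, 0],
)

```text
time: 4.93
tool_pos: [0.4721, 0.3347, 0.0244]
tool_rot: [0.623, 0.335, 0.623, -0.335]
contact_force: [0.8, 1.6, -0.4]
gripper_width: 0.169
```

Emit:
carry_out(
  moves=[0.164, 0, 0, 0, 0, 0.163, 0, 0, 0, 0, 0.163, 0, 0, 0, 0],
)

```text
time: 5.18
tool_pos: [0.472, 0.3346, 0.0244]
tool_rot: [0.623, 0.335, 0.623, -0.335]
contact_force: [1.4, 0.7, -0.1]
gripper_width: 0.161
```

Emit:
carry_out(
  moves=[0.163, -0.1, 0, 0, 0, 0.163, -0.3, 0, 0, 0, 0.163, -0.5, 0, 0, 0, 0.163, -0.5, 0, 0, 0],
)

```text
time: 5.52
tool_pos: [0.4714, 0.3343, 0.0292]
tool_rot: [0.623, 0.335, 0.623, -0.335]
contact_force: [-0.3, 0.0, -2.1]
gripper_width: 0.164
```

Emit:
carry_out(
  moves=[0.163, 0, 0, 0, 0, 0.163, 0, 0, 0, 0, 0.163, 0, 0, 0, 0],
)

```text
time: 5.77
tool_pos: [0.4717, 0.3345, 0.0292]
tool_rot: [0.623, 0.335, 0.623, -0.335]
contact_force: [-0.8, -0.1, -2.4]
gripper_width: 0.162
```

Run:
```python
from h import *
im=imaging.grab_frame("side")[:,:,::-1]
b=im[200:265,295:355]
b=np.clip(255*(b/255.)**.5,0,255).astype('uint8')
cv2.imwrite("pics/z7.png",cv2.resize(b,None,fx=9,fy=9,interpolation=cv2.INTER_CUBIC))
plan([.471,.3335,.024],.5835)
```

```text
t 5.82 pos [0.4717 0.3345 0.0292] tilt [-3.e-04 -1.e-04 -1.e+00] yaw y 0.584 shift cm [ 0.52 -0.11  0.04] twist 0.0005 (alt +-pi) F [-0.51 -0.9  -2.28] w 0.1636 j [ 0.49  0.17  1.87  0.    1.11 -0.1 ]
```

View pics/z7.png

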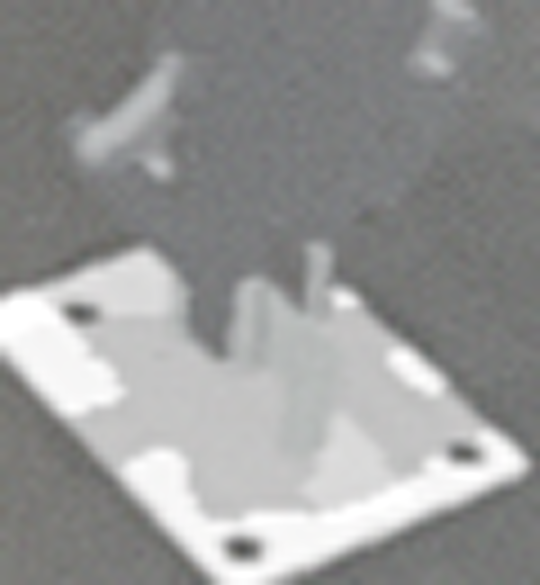

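Emit:
carry_out(
  moves=[0.163, 0.3, 0, 0, 0, 0.163, 0.5, 0, 0, 0, 0.161, 0.5, 0, 0, 0, 0.16, 0.5, 0, 0, 0, 0.16, 0.5, 0, 0, 0, 0.16, 0.3, 0, 0, 0, 0.16, 0, 0, 0, 0, 0.16, 0, 0, 0, 0, 0.16, 0, 0, 0, 0, 0.16, 0, 0, 0, 0],
)

```text
time: 6.65
tool_pos: [0.4718, 0.3345, 0.029]
tool_rot: [0.623, 0.335, 0.623, -0.335]
contact_force: [0.1, -0.1, -2.4]
gripper_width: 0.157
```

Run:
```python
from h import *
im=imaging.grab_frame("side")[:,:,::-1]
b=im[200:265,295:355]
b=np.clip(255*(b/255.)**.5,0,255).astype('uint8')
cv2.imwrite("pics/z8.png",cv2.resize(b,None,fx=9,fy=9,interpolation=cv2.INTER_CUBIC))
plan([.471,.3335,.024],.5835)
```

```text
t 6.7 pos [0.4718 0.3345 0.029 ] tilt [-2.e-04 -0.e+00 -1.e+00] yaw y 0.584 shift cm [ 0.5  -0.12  0.04] twist 0.0005 (alt +-pi) F [ 0.68  0.2  -2.79] w 0.1605 j [ 0.49  0.17  1.87  0.    1.11 -0.1 ]
```

View pics/z8.png

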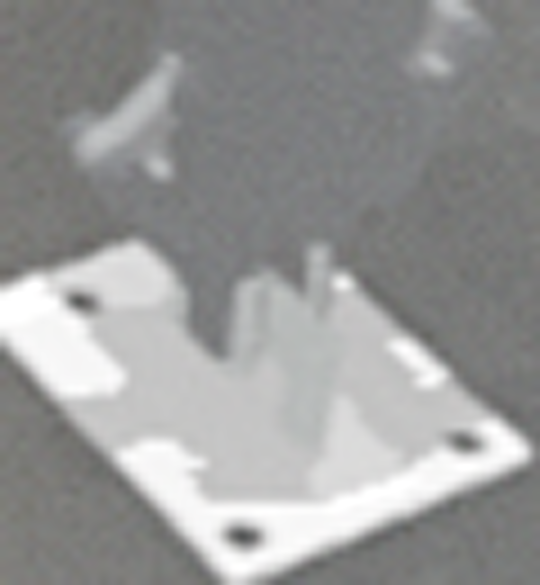

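Emit:
carry_out(
  moves=[0.159, 0, 0, 0, 0, 0.158, 0, 0, 0, 0, 0.157, 0, 0, 0, 0, 0.156, 0, 0, 0, 0, 0.156, -1, 0, 0, 0, 0.156, -2, 0, 0, 0, 0.156, -3.5, 0, 0, 0, 0.156, -5, 0, 0, 0, 0.156, -6.5, 0, 0, 0, 0.156, -7.5, 0, 0, 0, 0.156, -8, 0, 0, 0, 0.156, -8, 0, 0, 0],
)

```text
time: 7.7
tool_pos: [0.473, 0.3352, 0.1116]
tool_rot: [0.624, 0.336, 0.622, -0.334]
contact_force: [1.2, 0.2, -2.8]
gripper_width: 0.162
```

Run:
```python
from h import *
im=imaging.grab_frame("side")[:,:,::-1]; cv2.imwrite("pics/side9.png",im)
b=im[180:245,285:355]
b=np.clip(255*(b/255.)**.5,0,255).astype('uint8')
cv2.imwrite("pics/z9.png",cv2.resize(b,None,fx=9,fy=9,interpolation=cv2.INTER_CUBIC))
plan([.4635,.0592+.001,.15],.107)
```

```text
t 7.75 pos [0.4723 0.3348 0.1102] tilt [ 1.4e-03  7.0e-04 -1.0e+00] yaw y 0.584 shift cm [ -4.   -15.86  22.42] twist 0.477 (alt +-pi) F [ 0.11 -0.07 -3.7 ] w 0.1621 j [ 0.49  0.06  1.83  0.    1.25 -0.1 ]
```

View pics/z9.png

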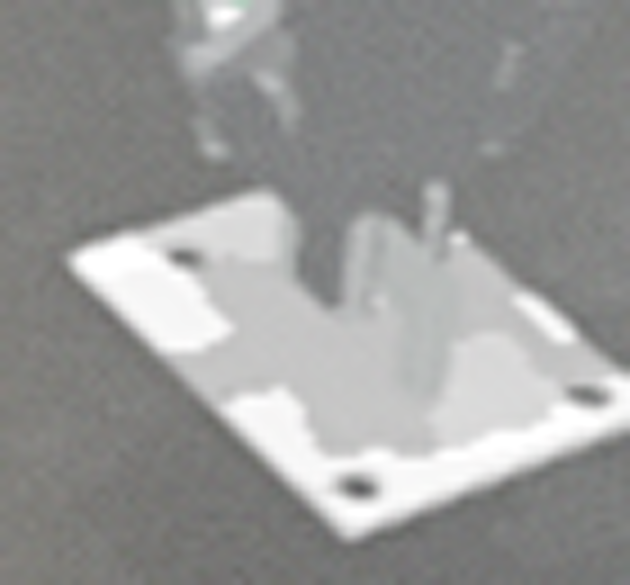

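Emit:
carry_out(
  moves=[0.156, -0.5, -0.8, 1.2, 0.03, 0.156, -1, -2.2, 3.2, 0.07, 0.156, -1, -4, 5.7, 0.12, 0.156, -1, -5.8, 8.2, 0.18, 0.156, -1, -7.6, 10.7, 0.23, 0.156, -1, -9.4, 13.2, 0.28, 0.156, -1, -11.2, 15.7, 0.34, 0.156, -1, -13, 18.2, 0.4, 0.156, -1, -14.4, 20.3, 0.44, 0.156, -1, -15.4, 21.7, 0.465, 0.156, -1, -15.9, 22.4, 0.477, 0.156, -1, -15.9, 22.4, 0.477],
)

```text
time: 8.75
tool_pos: [0.462, 0.0584, 0.1185]
tool_rot: [0.525, 0.473, 0.526, -0.474]
contact_force: [0.7, 1.1, -3.8]
gripper_width: 0.16
```

Emit:
carry_out(
  moves=[0.156, 0, 0, 0, 0, 0.156, 0, 0, 0, 0, 0.156, 0, 0, 0, 0],
)

```text
time: 9.0
tool_pos: [0.4626, 0.0609, 0.1191]
tool_rot: [0.526, 0.472, 0.527, -0.472]
contact_force: [0.1, -1.1, -2.7]
gripper_width: 0.162
```

Run:
```python
from h import *
plan([.4635,.0592+.001,.0844],.107)
a=imaging.grab_frame("top")[:,:,::-1];b=imaging.grab_frame("side")[:,:,::-1]
cv2.imwrite("pics/topA.png",a);cv2.imwrite("pics/sideA.png",b)
z=np.hstack([a[190:290,325:405],b[125:225,285:365]]);z=np.clip(255*(z/255.)**.6,0,255).astype('uint8')
cv2.imwrite("pics/z10.png",cv2.resize(z,None,fx=4.9,fy=4.9,interpolation=cv2.INTER_CUBIC))
```

```text
t 9.0 pos [0.4626 0.0609 0.1191] tilt [-4.e-04  3.e-04 -1.e+00] yaw y 0.1085 shift cm [3.47 0.08 0.08] twist 0.0015 (alt +-pi) F [ 0.09 -1.13 -2.68] w 0.1618 j [-0.03 -0.23  2.09  0.    1.29 -0.14]
```

View pics/z10.png

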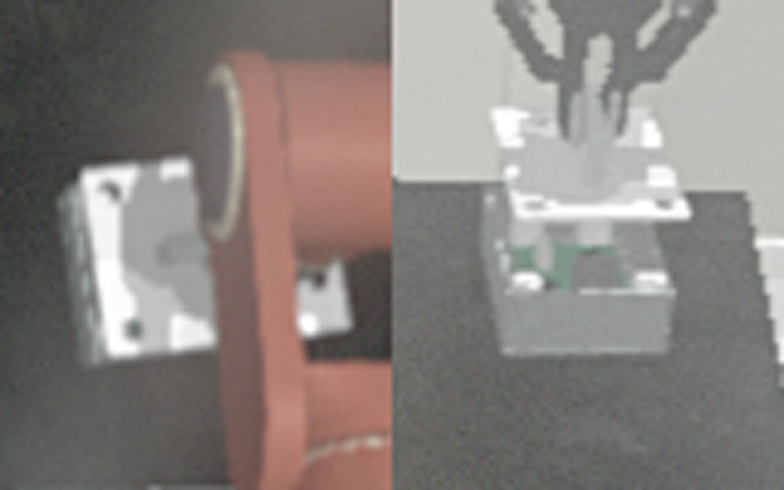

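Emit:
carry_out(
  moves=[0.156, 0.5, 0.1, 0.1, 0, 0.156, 1.2, 0.1, 0.1, 0, 0.156, 2, 0.1, 0.1, 0, 0.156, 2.6, 0.1, 0.1, 0, 0.156, 3, 0.1, 0.1, 0, 0.156, 3.2, 0.1, 0.1, 0, 0.156, 3.2, 0.1, 0.1, 0, 0.156, 3.2, 0.1, 0.1, 0],
)

```text
time: 9.77
tool_pos: [0.4639, 0.0591, 0.0873]
tool_rot: [0.526, 0.473, 0.526, -0.473]
contact_force: [-0.0, -0.4, -3.2]
gripper_width: 0.162
```

Run:
```python
from h import *
plan([.4635,.0592+.001,.0844],.107)
A=np.mean([imaging.grab_frame("top")[:,:,::-1].astype(float) for _ in range(4)],0)
B=np.mean([imaging.grab_frame("side")[:,:,::-1].astype(float) for _ in range(4)],0)
np.savez("m.npz",A=A,B=B)
a,b=A,B
z=np.hstack([a[205:275,330:400],b[145:215,295:365]]);z=np.clip(255*(z/255.)**.6,0,255).astype('uint8')
cv2.imwrite("pics/z11.png",cv2.resize(z,None,fx=5.6,fy=5.6,interpolation=cv2.INTER_CUBIC))
plan([.4635,.0592+.001,.0844],.107)
```

```text
t 9.77 pos [0.4639 0.0591 0.0873] tilt [-0.  0. -1.] yaw y 0.1069 shift cm [ 0.29 -0.03 -0.12] twist -0.0001 (alt +-pi) F [-0.04 -0.36 -3.22] w 0.1621 j [-0.03 -0.19  2.11  0.    1.22 -0.14]
t 10.17 pos [0.464  0.0591 0.0875] tilt [ 4.e-04 -0.e+00 -1.e+00] yaw y 0.107 shift cm [ 0.31 -0.03 -0.11] twist -0.0 (alt +-pi) F [-0.12  0.1  -3.57] w 0.1585 j [-0.03 -0.19  2.11  0.    1.22 -0.14]
```

View pics/z11.png

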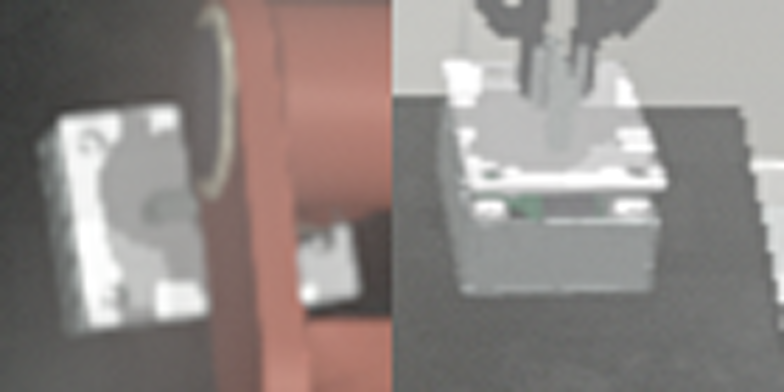

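Run:
```python
from h import *
d=np.load("m.npz")
H2=np.array([[0.4973,0.1141],[0.4225,0.1076],[0.4926,0.0097],[0.449,0.0054]])
hs,ths,r=fit(H2);print("side housing",hs,ths,r)
# also housing rim outline height check
for n,img,o,th,x0,y0 in(("top",d["A"],np.array([.46171,.0592]),.1073,330,205),("side",d["B"],hs,ths,295,145)):
    R=np.array([[np.cos(th),-np.sin(th)],[np.sin(th),np.cos(th)]])
    z=.067
    f=11; im=img[y0:y0+70,x0:x0+70]; im=np.clip(255*(im/255.)**.6,0,255).astype('uint8')
    g=cv2.resize(im,None,fx=8,fy=8,interpolation=cv2.INTER_CUBIC)
    def P(l,zz): p=proj(n,[*(o+R@np.array(l)),zz]); return ((p-[x0,y0]+.5)*8-.5)
    C=np.array([P(l,z) for l in [(.05,.065),(-.05,.065),(-.05,-.065),(.05,-.065)]])
    print(n,"corners zoom8",C.round(0).tolist())
    cv2.polylines(g,[C.astype(np.int32)],True,(0,0,255),1)
    for l in L:
        e=np.array([P(l+.007*np.array([np.cos(a),np.sin(a)]),z) for a in np.linspace(0,6.28,24)])
        cv2.polylines(g,[e.astype(np.int32)],True,(0,200,0),1)
    cv2.imwrite(f"pics/ov_{n}.png",g)
```

```text
side housing [0.46535 0.0592 ] 0.10107891215497247 [0.90463546 0.53959859 0.11605929 0.32909237]
top corners zoom8 [[83.0, 172.0], [126.0, 463.0], [506.0, 418.0], [458.0, 129.0]]
side corners zoom8 [[112.0, 270.0], [387.0, 266.0], [327.0, 87.0], [74.0, 90.0]]
```

View pics/ov_top.png

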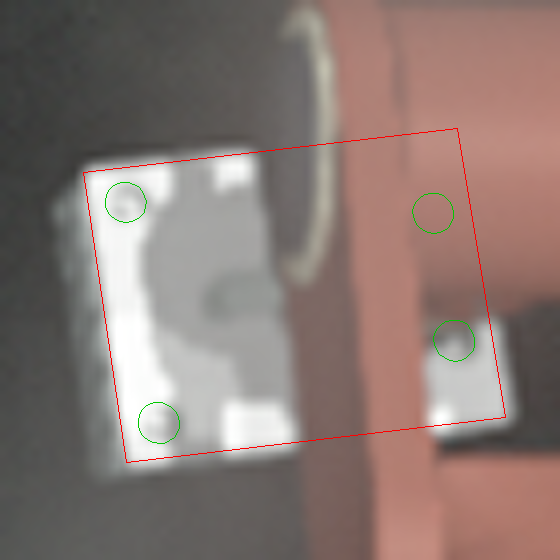

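View pics/ov_side.png

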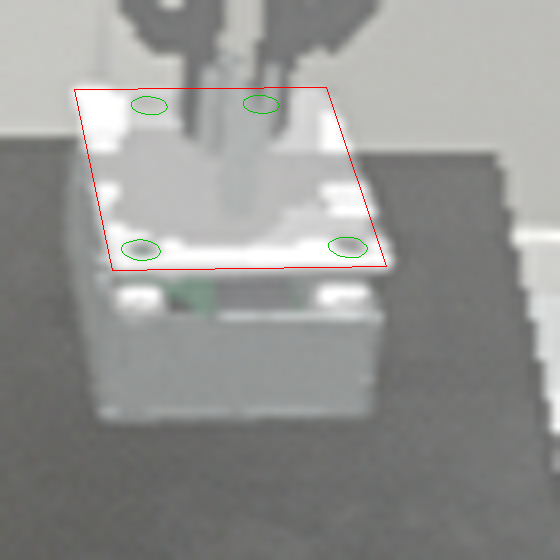

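```bash
cat > m.py <<'E'
from h import *
from scipy.ndimage import map_coordinates
import sys
def edges(n,img,o,th,z):
    g=img.mean(2); R=np.array([[np.cos(th),-np.sin(th)],[np.sin(th),np.cos(th)]])
    s=np.arange(-.007,.0071,.0002)
    def prof(base,nrm):
        uv=np.array([proj(n,[*(o+R@(np.array(base)+nrm*t)),z]) for t in s])
        v=map_coordinates(g,[uv[:,1],uv[:,0]],order=1); gr=-np.gradient(v)
        w=np.clip(gr-0.3*gr.max(),0,None)
        return (w*s).sum()/w.sum()*1000, gr.max()
    X,Y=np.array([1,0]),np.array([0,1])
    for nm,pts,nr in (("+x",[(.05,t) for t in (.058,.05,.04,.03,.02,.015,0,-.03,-.05)],X),("-x",[(-.05,t) for t in (.05,.04,.03,.02,.015,-.05,-.055,-.06)],-X),
                      ("+y",[(t,.065) for t in (-.045,-.03,-.015,0,.015,.03,.045)],Y),("-y",[(t,-.065) for t in (-.045,-.04,-.035,-.03,-.025,-.02,.03,.04)],-Y)):
        print(n,nm,[(p[0] if nr[0]==0 else p[1],*np.round(prof(p,nr),1)) for p in pts])
E
python3 - <<'E'
from m import *
d=np.load("m.npz")
edges("top",d["A"],np.array([.46171,.0592]),.1073,.067)
edges("side",d["B"],np.array([.46535,.0592]),.1011,.067)
E
```

```text
top +x [(0.058, np.float64(0.9), np.float64(6.9)), (0.05, np.float64(1.2), np.float64(5.5)), (0.04, np.float64(0.9), np.float64(6.6)), (0.03, np.float64(1.8), np.float64(2.5)), (0.02, np.float64(1.3), np.float64(4.8)), (0.015, np.float64(0.7), np.float64(6.3)), (0, np.float64(1.2), np.float64(0.1)), (-0.03, np.float64(2.7), np.float64(0.1)), (-0.05, np.float64(2.6), np.float64(0.2))]
top -x [(0.05, np.float64(1.7), np.float64(4.9)), (0.04, np.float64(-0.2), np.float64(1.8)), (0.03, np.float64(1.3), np.float64(5.8)), (0.02, np.float64(1.7), np.float64(4.9)), (0.015, np.float64(1.6), np.float64(5.8)), (-0.05, np.float64(2.5), np.float64(4.3)), (-0.055, np.float64(1.9), np.float64(4.0)), (-0.06, np.float64(1.9), np.float64(5.1))]
top +y [(-0.045, np.float64(-0.2), np.float64(5.5)), (-0.03, np.float64(-0.1), np.float64(6.9)), (-0.015, np.float64(0.1), np.float64(7.6)), (0, np.float64(-0.4), np.float64(6.1)), (0.015, np.float64(0.2), np.float64(4.6)), (0.03, np.float64(0.1), np.float64(5.6)), (0.045, np.float64(0.1), np.float64(6.9))]
top -y [(-0.045, np.float64(2.1), np.float64(4.5)), (-
[... 195 characters left out ...]
, np.float64(3.9)), (0.03, np.float64(-3.9), np.float64(0.0)), (0.04, np.float64(0.5), np.float64(0.0))]Traceback (most recent call last):
  File "<stdin>", line 4, in <module>
  File "m.py", line 15, in edges
    print(n,nm,[(p[0] if nr[0]==0 else p[1],*np.round(prof(p,nr),1)) for p in pts])
                                                      ~~~~^^^^^^
  File "m.py", line 8, in prof
    uv=np.array([proj(n,[*(o+R@(np.array(base)+nrm*t)),z]) for t in s])
                 ~~~~^^^^^^^^^^^^^^^^^^^^^^^^^^^^^^^^^^^^^
  File "h.py", line 7, in proj
    c=imaging.camera_info(n); p=c['K']@(c['R']@np.asarray(X,float)+c['t']); return p[:2]/p[2]
ValueError: time passes only in moves, steps and waits
```

```bash
sed -i 's/^def proj(n,X):/_c={}\ndef proj(n,X):\n    if n not in _c: _c[n]=imaging.camera_info(n)/; s/c=imaging.camera_info(n); p=/c=_c[n]; p=/' h.py
python3 - <<'E'
from m import *
d=np.load("m.npz")
edges("side",d["B"],np.array([.46535,.0592]),.1011,.067)
plan([0,0,0],0)
E
```

```text
side +x [(0.058, np.float64(1.7), np.float64(3.1)), (0.05, np.float64(0.5), np.float64(4.8)), (0.04, np.float64(0.4), np.float64(5.7)), (0.03, np.float64(2.0), np.float64(4.0)), (0.02, np.float64(1.0), np.float64(5.8)), (0.015, np.float64(0.6), np.float64(5.9)), (0, np.float64(0.9), np.float64(1.8)), (-0.03, np.float64(0.7), np.float64(4.4)), (-0.05, np.float64(0.3), np.float64(3.2))]
side -x [(0.05, np.float64(3.0), np.float64(5.3)), (0.04, np.float64(0.9), np.float64(2.5)), (0.03, np.float64(1.6), np.float64(6.1)), (0.02, np.float64(2.4), np.float64(5.1)), (0.015, np.float64(2.5), np.float64(6.5)), (-0.05, np.float64(0.6), np.float64(1.9)), (-0.055, np.float64(0.5), np.float64(1.3)), (-0.06, np.float64(-1.8), np.float64(1.4))]
side +y [(-0.045, np.float64(1.2), np.float64(3.6)), (-0.03, np.float64(0.1), np.float64(2.9)), (-0.015, np.float64(-0.1), np.float64(2.8)), (0, np.float64(0.6), np.float64(3.1)), (0.015, np.float64(0.1), np.float64(2.5)), (0.03, np.float64(0.0), np.float64(1.9)), (0.045, np.float64(0.4), np.float64(3.1))]
side -y [(-0.045, np.float64(-0.1), np.float64(1.0)), (-0.04, np.float64(0.2), np.float64(1.0)), (-0.035, np.float64(-3.1), np.float64(1.3)), (-0.03, np.float64(6.1), np.float64(0.0)), (-0.025, np.float64(-0.6), np.float64(0.6)), (-0.02, np.float64(-0.6), np.float64(0.4)), (0.03, np.float64(0.0), np.float64(1.0)), (0.04, np.float64(1.9), np.float64(2.3))]
t 10.17 pos [0.464  0.0591 0.0875] tilt [ 4.e-04 -0.e+00 -1.e+00] yaw y 0.107 shift cm [  8.73 -46.77   0.92] twist 0.107 (alt +-pi) F [-0.12  0.1  -3.57] w 0.1585 j [-0.03 -0.19  2.11  0.    1.22 -0.14]
```

Emit:
carry_out(
  moves=[0.156, 0.1, 0.02, -0.04, 0, 0.156, 0.2, 0.05, -0.08, 0, 0.156, 0.3, 0.05, -0.08, 0, 0.156, 0.3, 0.05, -0.08, 0, 0.156, 0.3, 0.05, -0.08, 0, 0.156, 0.3, 0.05, -0.08, 0],
)

```text
time: 10.67
tool_pos: [0.4642, 0.06, 0.0843]
tool_rot: [0.526, 0.473, 0.526, -0.473]
contact_force: [-0.8, -0.4, -2.6]
gripper_width: 0.161
```

Run:
```python
from m import *
plan([.4645,.0600,.0845],.107)
A=np.mean([imaging.grab_frame("top")[:,:,::-1].astype(float) for _ in range(4)],0)
B=np.mean([imaging.grab_frame("side")[:,:,::-1].astype(float) for _ in range(4)],0)
plan([.4645,.0600,.0845],.107)
edges("top",A,np.array([.46171,.0592]),.1073,.064)
edges("side",B,np.array([.46535,.0592]),.1011,.064)
z=np.hstack([A[205:275,330:400],B[145:215,295:365]]);z=np.clip(255*(z/255.)**.9,0,255).astype('uint8')
cv2.imwrite("pics/z12.png",cv2.resize(z,None,fx=5.6,fy=5.6,interpolation=cv2.INTER_CUBIC))
cv2.imwrite("pics/topF.png",A)
```

```text
t 10.67 pos [0.4642 0.06   0.0843] tilt [-1.e-04  0.e+00 -1.e+00] yaw y 0.107 shift cm [-0.02  0.03  0.  ] twist -0.0 (alt +-pi) F [-0.83 -0.38 -2.61] w 0.1612 j [-0.03 -0.18  2.11  0.    1.22 -0.14]
t 11.07 pos [0.4643 0.06   0.0843] tilt [ 0.  0. -1.] yaw y 0.107 shift cm [-0.02  0.02  0.  ] twist -0.0 (alt +-pi) F [-0.29 -0.68 -2.51] w 0.1555 j [-0.03 -0.18  2.11  0.    1.22 -0.14]
top +x [(0.058, np.float64(1.3), np.float64(7.1)), (0.05, np.float64(1.6), np.float64(5.6)), (0.04, np.float64(1.1), np.float64(5.9)), (0.03, np.float64(1.6), np.float64(2.5)), (0.02, np.float64(1.5), np.float64(4.1)), (0.015, np.float64(0.9), np.float64(6.0)), (0, np.float64(-2.6), np.float64(0.1)), (-0.03, np.float64(2.3), np.float64(0.1)), (-0.05, np.float64(4.3), np.float64(0.3))]
top -x [(0.05, np.float64(1.6), np.float64(3.7)), (0.04, np.float64(-0.3), np.float64(1.9)), (0.03, np.float64(1.9), np.float64(5.4)), (0.02, np.float64(1.4), np.float64(4.9)), (0.015, np.float64(1.4), np.float64(5.5)), (-0.05, np.float64(1.9), np.float64(4.4)), (-0.055, np.float64(1.8), np.float64(4.1)), (-0.06, np.float6
[... 1621 characters left out ...]
(2.3), np.float64(3.1)), (0.03, np.float64(2.0), np.float64(2.6)), (0.045, np.float64(-0.5), np.float64(1.8))]
side -y [(-0.045, np.float64(-1.1), np.float64(1.0)), (-0.04, np.float64(-0.3), np.float64(1.0)), (-0.035, np.float64(-2.1), np.float64(1.5)), (-0.03, np.float64(nan), np.float64(-0.1)), (-0.025, np.float64(1.3), np.float64(0.7)), (-0.02, np.float64(-2.7), np.float64(0.7)), (0.03, np.float64(-1.1), np.float64(1.0)), (0.04, np.float64(1.1), np.float64(2.3))]m.py:11: RuntimeWarning: invalid value encountered in scalar divide
  return (w*s).sum()/w.sum()*1000, gr.max()
[ WARN:0@9.943] global loadsave.cpp:1063 imwrite_ Unsupported depth image for selected encoder is fallbacked to CV_8U.
```

View pics/z12.png

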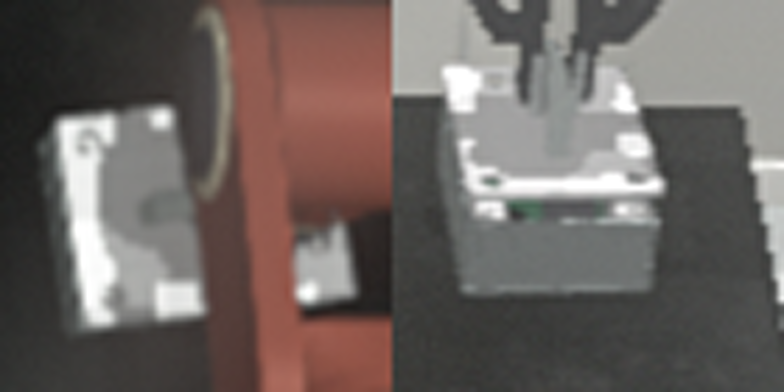

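View pics/topF.png

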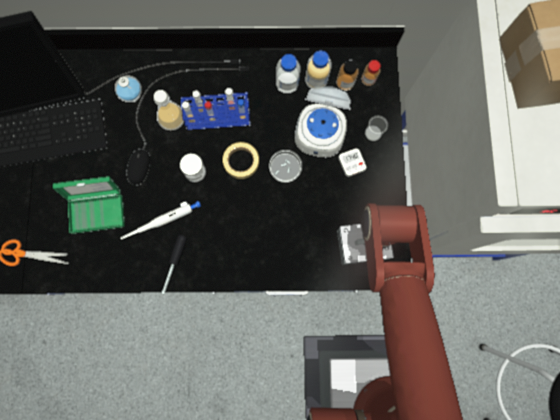

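Run:
```python
from plant import workorder,status
s=status.state();print(s['joint_vel'].round(4),s['contact_force'].round(1))
print(workorder.job_done())
```

```text
[ 0.0008 -0.001   0.0002  0.0005  0.0004  0.001 ] [-0.3 -0.7 -2.5]
the job is handed in; nothing more can be done
None
```

I lifted the cover by its handle and it is now held still over the housing, wide-spaced holes over the wide-spaced posts, with the underside about 15 mm above the rim. I handed the job in at about 11 s of the 42 s allowed.

**Grip:** The gripper's fixed grip force would have been over the limit. I limited the squeeze by setting the opening just below the handle's width, closing in small steps. The first 5 mm test lift slipped off the handle and the cover stayed on the worktop. I lowered, closed slightly more and the second lift held. The grip force can't be measured, so I only infer it is below 30 N from the small closing past contact (command 0.156, opening reading about 0.16). The opening reading is noisy, between 0.156 and 0.162.

**Last checks:**
- **Alignment:** The cover's edges in the top view are symmetric about the housing to within about 0.5 mm, with no visible rotation. The side view agrees to about 1 mm, but its readings at the cover's -y edge were too faint to use.
- **Holes:** Hole 3 was hidden by the arm in the top view and the others were only faintly visible there. I judged the fit mainly from the edges.
- **Camera offset:** The two cameras differ by about 3.5 mm in absolute x. This affects the cover and the housing alike, so I compared them within each camera's own view.
- **Height:** I worked this out from the arm's height and how the handle is gripped. The side view agrees.
- **Holding:** The tool is vertical, the joints are still, and the wrist force shows about 2.5 to 3 N of load from the cover.
- **Surroundings:** The timer and screwdriver look unmoved in the last top picture. I saw no sign of contact with the housing.

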